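# Level the bench shelf with the clamped spirit level

### The arm

A 7-joint arm with a two-finger parallel gripper is mounted at the origin on the work surface. World frame = base frame: x ahead of the robot, y to its left, z up, the work surface at z = 0. Lengths are in m, angles in rad, forces in N, time in s.
With the tool pointing down it reaches from about 0.4 to 0.85 m from the base axis. Payload 4.5 kg.
Tool frame: the origin (TCP) lies at the very end of the fingers, on their centre line; the grasp point (between the pads) lies 19 mm behind it (r.grip_depth is the z of the grasp point in the tool frame, in m); z points along the fingers, y is the line along which they close (so a half turn about z gives the same grasp; the last joint's range is limited). The gripper opens to 88 mm and grips with 3 to 60 N. Pads are 18 mm wide; open, the fingers measure 123 mm over their backs; the gripper's body (75 mm by 187 mm) begins 45 mm behind the grasp point.
Start: joints at [-1.228, 0.689, -0.195, 1.565, 0.157, 0.902, -0.215], TCP at [0.19, 0.595, 0.239] pointing down, gripper open.
Joint ranges: [-3.01, 3.01], [-0.46, 2.08], [-1.47, 1.51], [0.13, 2.56], [-1, 4.14], [0.04, 2.09], [-2.66, 2.66]. Speed limits (rad/s): [2.57, 2.57, 3.14, 3.14, 3.14, 3.14, 3.14].

### API

Orientations are given as a unit quaternion [x, y, z, w].
In Python, from plant import r, monitor, snapshot, camera_params, finish_job gives the robot as it stands (r), with the cameras as plain functions, the job as plain functions and the readings (monitor).
- The arm moves only by the tool hand_motion, called by a JSON object that holds its "name" and its "arguments". Schema: {"type":"object","properties":{"rows":{"type":"array","items":{"type":"array","items":{"type":"array","items":{"type":"number"},"minItems":7,"maxItems":7},"minItems":1,"maxItems":10},"minItems":1,"maxItems":1},"grip_force":{"type":"number"},"only":{"type":"string"},"quiet":{"type":"boolean"},"lines":{"type":"string"}},"required":["rows"],"additionalProperties":false}. rows is a list that holds a single list of rows (three levels of brackets), with 1 to 10 rows, each of 7 numbers: the opening from 0.0 (shut) to 1.0 (fully open), then dx, dy, dz in shares of 600 mm (1.0 is 600 mm), then a rotation vector rx, ry, rz in shares of 360 degrees (1.0 is 360 degrees); each row is the pose to reach, as a shift and turn from the pose commanded when the call began, along the tool's axes at that moment; what a row does not reach only later rows make up. A row lasts 1/10 s, in which the tool goes at most 0.05 m and 0.15 rad, less where a joint would pass 70% of its speed; a pose out of reach is approached as far as the arm can. The fingers move at their own pace and stop on an object; grip_force is the grip in N (left out, the last holds). Time passes only in rows, so rows that do not move let the fingers close. The tool returns the time, the measured TCP pose, the force, the opening and the grip force at its end. only (a regular expression) keeps the lines of the reply that match it, lines (a string "A,B") keeps lines A to B, and quiet returns only ok. No shift or turn number may pass 1 either way. Input that does not fit is refused with a message, and nothing moves.
- monitor.get_state(): the state, without advancing time (a new reading comes with each control period).
- snapshot(name): name is "side" or "top" or "wrist"; returns the picture (384x512x3 uint8, red, green, blue); there is no depth.
- camera_params(name): a dict with "fx", "fy", "cx", "cy" (pixels), "rvec" (rotation vector, rad) and "tvec" (3), from world to camera coordinates, as OpenCV has them. Camera axes: x right, y down, z forward; pixel columns grow to the right and rows downward; lengths in m; the calibration is good to about 2 mm. A picture is of the moment at which its call begins: read the wrist's pose just before it. camera_params takes no time and is no camera call; for the wrist camera it gives the pose at the moment of the call.
- finish_job(): hands the job in; it is judged then, once.
The state is a dict: "clock": time; "q": joint angles; "qd": joint speeds; "joint_torque": joint torques, N m; "tool_pos": TCP position; "eef_rot": TCP orientation; "contact_force": force on the tool from outside, world axes, zero at the start; "moment": the same for the moment, N m; "opening": opening from 0.0 (shut) to 1.0 (fully open); "finger_force": force on a finger pad.
Only numpy, scipy, OpenCV 4.12 (cv2) and the standard library are available. Lean on these libraries where they do the work, as an engineer would, in place of code of your own. Each camera call takes 0.05 s, during which the arm holds its last target. There are 200 camera calls.

### The job

First swing the toggle clamp's ball-ended handle all the way over until it locks, so that the clamp's rubber pad presses the spirit level firmly onto the shelf. Then turn the round knob of the shelf's levelling foot until the bubble is centred and at rest between the two black lines of the vial. Finish while still gripping the knob with the bubble centred and the clamp still pressing: do not let go at the end, do not shift the level, and leave the things on the bench around the shelf alone.

Things in the scene. Friction and masses are not known exactly. Their poses are not given: they have to be found in the camera images.
- shelf: Low wooden shelf fixed on the bench. Origin on the bench under the board's middle; x across (away from the robot at yaw 0), y along, z up. Board 180 (x) by 450 (y) by 20 mm, top 70 mm above the bench when level. It hinges 1-2 degrees on a leg at y = +205 mm; the foot carries the -y end. A black organiser with pens and clips is clamped to its +y edge (y 225 to 330 mm, up to 160 mm high).
- foot: Levelling foot: round knurled dark steel knob, 42 mm diameter, on the board at shelf x 0, y -175 mm. Origin on its upright axis at the board's top face; knob spans 12 to 37 mm above. Clockwise seen from above raises this end: the bubble moves about 10 mm towards the foot per rad. Turns 1.8 rad either way of level, stays where left, resists 0.12 N m. Starts 0.5 to 1.5 rad short of level.
- foot_grip (a point): Point on the knob's axis, 26 mm above the board, where the fingers can take the knob from above at any yaw.
- level: Aluminium spirit level with black ends, 230 long (its y) x 24 x 32 mm high, about 0.4 kg, loose on the shelf, lying along it, +y end towards the organiser, -y end towards the foot. Origin: centre of its underside. In the middle of its top a yellow-green vial tube, 60 mm long along y, 16 mm diameter, with two black rings 12 mm either side of the middle; a pale bubble 15 mm long shows on top.
- bubble (a joint): Place of the bubble's middle along the vial, m: 0 = centred between the rings, positive towards the level's +y end (away from the foot: the foot end is low). Range -0.019 to 0.019. Settles about 1 s after a turn.
- clamp (a joint): Swing of the toggle clamp's handle, rad, in the shelf's x-z plane: 0 = open (handle lies back 1.10 rad from upright towards shelf +x), 1.53 = closed at its stop (0.43 rad past upright towards -x). Over centre at 1.40, then stays locked. Closing takes under 15 N. The 90 mm steel arm swings from 65 degrees up towards -x, down onto the level, about 65 mm from the vial's middle on the +y side.
- clamp_pivot (a point): Axis of the clamp's handle (shelf x = 78 mm, y = 95 mm, 131 mm above the bench when level); the axis is parallel to the shelf's y.
- clamp_grip (a point): Centre of the black ball, 26 mm in diameter, on the end of the clamp's handle, 70 mm from clamp_pivot. The fingers can take it from above, closing along the shelf's y; the ball turns easily between them.
- clamp_pad: Round rubber pad, 18 mm diameter, on a spring plunger at the end of the clamp's arm. It presses the level with about 7 N when the clamp is locked.
- punch: Metal hole punch, 120 x 50 x 60 mm, loose on the bench near the foot end of the shelf; origin under its centre. Leave alone.
- tape: Pink tape dispenser, 130 x 50 x 70 mm, loose on the bench beyond the shelf; origin under its centre. Leave alone.
- glue: Capped bottle, 54 mm diameter, 130 mm tall, standing on the bench beyond the shelf; origin under its centre. Leave alone.

How it is judged:
By the outcome, as a careful person would: the job done as asked, in the order asked, and still so for the second after the job is handed in, while the arm keeps its last pose, push and grip.
It also fails if it takes over 51 s, if anything falls off the work surface, if the arm or the gripper's body presses on something with over 40 N, if the wrist force passes 120 N, or if a joint passes its speed limit or range.

## Working session

There is one attempt and no reset: what is moved stays moved. The work goes in short steps, Python scripts to look and compute and a tool call to move; the robot and the scene stay as the last step left them, time stands still between calls to the robot, and variables do not carry over. Pictures are saved under pics/ and viewed, at most 10 in all, crops included, and the job is handed in when it is done.

```bash
ls; mkdir -p pics
```

Run:
```python
from plant import r, monitor, snapshot, camera_params, finish_job
import cv2
s=monitor.get_state();print(s['clock'],s['tool_pos'],s['eef_rot'],s['opening'],r.grip_depth)
for n in("top","side"):
    cv2.imwrite(f'pics/{n}0.png',snapshot(n)[:,:,::-1]);print(n,camera_params(n))
```

```text
pics
plant.py
0.0 [0.18979485 0.59482579 0.23791207] [ 1.53743324e-01  9.88110390e-01 -9.17612153e-04 -7.66455392e-05] 1.0013713165863525 -0.0187
top {'fx': 466.2628314318453, 'fy': 466.2628314318453, 'cx': 258.2526575383616, 'cy': 199.012405458251, 'rvec': array([ 2.21057363, -2.17958077,  0.08225351]), 'tvec': array([-0.16147851,  0.63211599,  1.1374944 ])}
side {'fx': 362.07070027082784, 'fy': 362.07070027082784, 'cx': 263.19855182838654, 'cy': 189.39944986715415, 'rvec': array([ 2.27618679, -0.79029971,  0.31818202]), 'tvec': array([-0.55979302,  0.28852777,  0.70284093])}
```

View pics/top0.png

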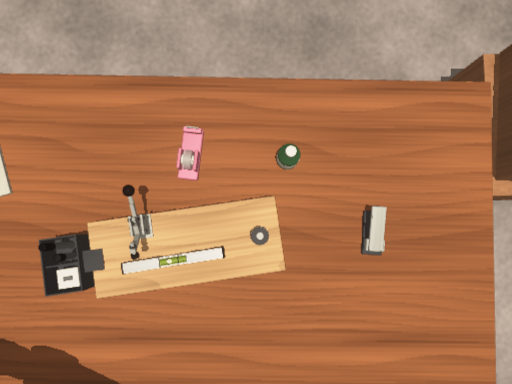

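View pics/side0.png

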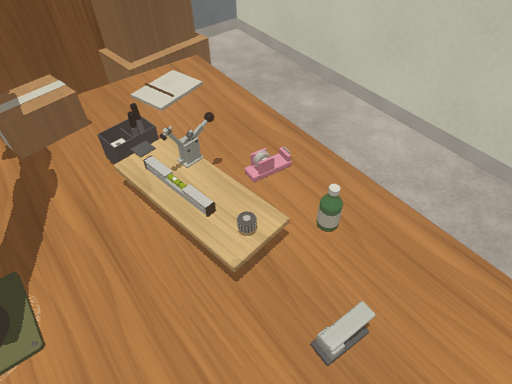

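The top view shows the shelf's corners at about (88,223), (275,197), (284,270) and (97,297). The knob is at (260,235), the ball at (128,190) and the vial at (173,261). In the side view the knob is at (247,222) and the ball at (209,117). The clamp is open and the bench items are well clear.

Create h.py:
```python
import numpy as np, cv2
from scipy.optimize import least_squares
from scipy.spatial.transform import Rotation as R
from plant import r, monitor, snapshot, camera_params, finish_job
def proj(c,P):
    K=np.array([[c['fx'],0,c['cx']],[0,c['fy'],c['cy']],[0,0,1]])
    return cv2.projectPoints(np.float64(P).reshape(-1,3),c['rvec'],c['tvec'],K,None)[0].reshape(-1,2)
def world(p,S):  # p=x,y,yaw,tilt(+: foot end low); hinge at y=.205,z=.05
    S=np.float64(S).reshape(-1,3); h=np.array([0,.205,.05])
    return R.from_euler('z',p[2]).apply(R.from_euler('x',p[3]).apply(S-h)+h)+[p[0],p[1],0]
def fit(obs,p0):
    C={n:camera_params(n) for n in obs}
    f=lambda p:np.concatenate([(proj(C[n],world(p,[o[0] for o in obs[n]]))-[o[1] for o in obs[n]]).ravel() for n in obs])
    s=least_squares(f,p0,loss='soft_l1');return s.x,f(s.x).reshape(-1,2)
def tool(dw): # world vector -> tool axes
    return R.from_quat(monitor.get_state()['eef_rot']).inv().apply(dw)
def ballpos(a): # shelf frame, a=clamp angle
    t=1.10-a; return [.078+.07*np.sin(t),.095,.131+.07*np.cos(t)]
```

Run:
```python
from h import *
c=[[.09,.225,.07],[.09,-.225,.07],[-.09,-.225,.07],[-.09,.225,.07]]
K=[0,-.175,.107];B=ballpos(0)
obs={'top':list(zip(c,[(88,223),(275,197),(284,270),(97,297)]))+[(K,(260,235)),(B,(128.5,190))],
'side':[(c[1],(288,219)),(c[2],(236,264)),(c[3],(115,170)),(K,(247,217)),(B,(209,117))]}
p,e=fit(obs,[.6,.2,.1,.01]);print(p);print(e.round(1).tolist())
np.save('p.npy',p)
for n,P in (('foot_grip',[0,-.175,.096]),('pivot',[.078,.095,.131]),('ball0',B),('ball_top',ballpos(1.1)),('ball_end',ballpos(1.53))):print(n,world(p,P).round(4))
print(R.from_quat(monitor.get_state()['eef_rot']).as_matrix().round(3).tolist())
import cv2
im=np.hstack([cv2.resize(snapshot('top')[160:310,20:300],None,fx=2.85,fy=2.85,interpolation=2)[:, :, ::-1]])
cv2.imwrite('pics/t1.png',im)
```

```text
[5.17534113e-01 1.54092884e-02 1.59989262e-01 1.62114881e-05]
[[-1.1, -0.8], [0.3, -2.4], [2.6, -0.0], [-0.6, 1.5], [0.3, 0.5], [-0.0, -0.0], [3.1, -2.5], [-1.6, 3.5], [-2.1, -5.2], [0.2, 0.4], [0.3, -0.3]]
foot_grip [[ 0.5454 -0.1574  0.096 ]]
pivot [[0.5794 0.1216 0.131 ]]
ball0 [[0.641  0.1316 0.1627]]
ball_top [[0.5794 0.1216 0.201 ]]
ball_end [[0.5506 0.117  0.1946]]
[[-0.953, 0.304, -0.0], [0.304, 0.953, -0.002], [-0.0, -0.002, -1.0]]
```

View pics/t1.png

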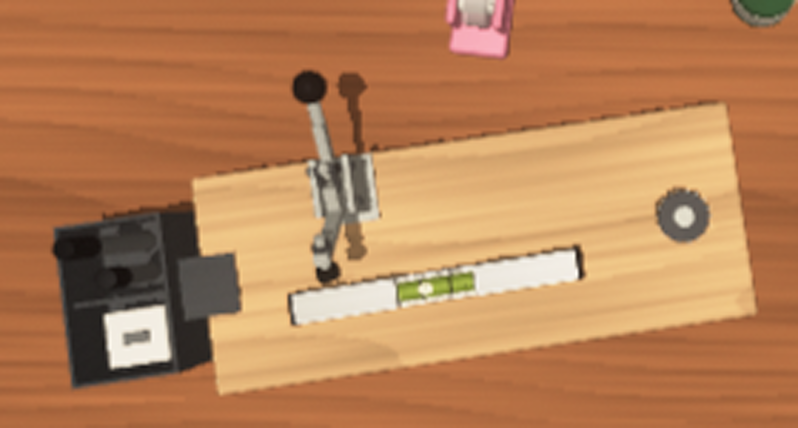

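Ball and knob agree across both cameras to under 1 px, and the bubble sits about 8 mm off centre, away from the foot, as it should. I'll move above the ball next and turn the tool to the shelf's yaw.

The manual's scale: shifts go in shares of 600 mm and turns go in shares of 360 degrees. Converting my numbers, -0.57 m is -0.95, -0.304 m is -0.5067, -0.469 rad is -0.0746.

{"name": "hand_motion", "arguments": {"rows": [[[0.6,-0.95,-0.5067,0,0,0,-0.0746],[0.6,-0.95,-0.5067,0,0,0,-0.0746],[0.6,-0.95,-0.5067,0,0,0,-0.0746],[0.6,-0.95,-0.5067,0,0,0,-0.0746],[0.6,-0.95,-0.5067,0,0,0,-0.0746],[0.6,-0.95,-0.5067,0,0,0,-0.0746],[0.6,-0.95,-0.5067,0,0,0,-0.0746],[0.6,-0.95,-0.5067,0,0,0,-0.0746],[0.6,-0.95,-0.5067,0,0,0,-0.0746],[0.6,-0.95,-0.5067,0,0,0,-0.0746]]]}}

```text
clock: 1.15
tool_pos: [0.5398, 0.2354, 0.2386]
eef_rot: [-0.08, 0.997, -0.0, -0.0]
contact_force: [1.1, 1.0, 0.3]
opening: 0.598
finger_force: 0.0
```

Run:
```python
from h import *
print(tool(np.array([.641,.1316,.144])-monitor.get_state()['tool_pos']), monitor.get_state()['eef_rot'])
```

```text
[-0.08333481 -0.11860973  0.09454444] [-8.00143311e-02  9.96793700e-01 -2.77391276e-06 -1.63702400e-04]
```

In the tool's units: -0.1186 m is -0.1977, 0.03 m is 0.05.

{"name": "hand_motion", "arguments": {"rows": [[[0.6,-0.0667,-0.1,0,0,0,0],[0.6,-0.1383,-0.1977,0,0,0,0],[0.6,-0.1383,-0.1977,0.0333,0,0,0],[0.6,-0.1383,-0.1977,0.05,0,0,0],[0.6,-0.1383,-0.1977,0.05,0,0,0],[0.6,-0.1383,-0.1977,0.05,0,0,0]]]}}

```text
clock: 1.75
tool_pos: [0.6385, 0.1351, 0.2086]
eef_rot: [-0.081, 0.997, 0.001, -0.001]
contact_force: [0.1, 0.8, 1.8]
opening: 0.598
finger_force: 0.0
```

Run:
```python
from h import *
p=np.load('p.npy');s=monitor.get_state();c=camera_params('wrist');im=snapshot('wrist')[:,:,::-1].copy()
print(proj(c,[world(p,ballpos(0))[0],world(p,[.078,.095,.131])[0]]))
print(tool(np.array([.641,.1316,.144])-s['tool_pos']))
cv2.imwrite('pics/w1.png',im)
```

```text
[[246.9792452  216.88946715]
 [247.39368803 130.37000431]]
[-0.00188353 -0.0039868   0.06459848]
```

View pics/w1.png

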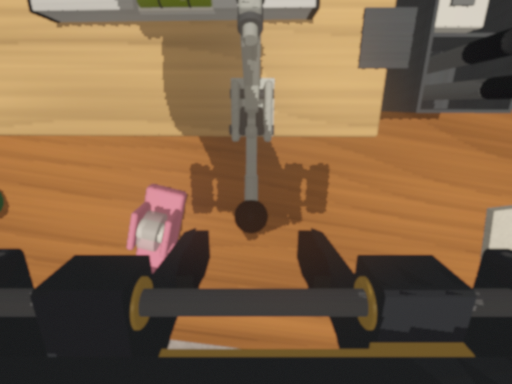

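The wrist view shows the ball at (251,216), against a prediction of (247,217), so it is between the fingers and they are clear. Next I'll descend and grip.

In the tool's units: 0.065 m is 0.1083, -0.002 m is -0.0033.

{"name": "hand_motion", "arguments": {"rows": [[[0.6,-0.0033,-0.0033,0.0667,0,0,0],[0.6,-0.0033,-0.0033,0.1083,0,0,0],[0.6,-0.0033,-0.0033,0.1083,0,0,0],[0.2,-0.0033,-0.0033,0.1083,0,0,0],[0.2,-0.0033,-0.0033,0.1083,0,0,0],[0.2,-0.0033,-0.0033,0.1083,0,0,0],[0.2,-0.0033,-0.0033,0.1083,0,0,0],[0.2,-0.0033,-0.0033,0.1083,0,0,0]]], "grip_force": 15}}

```text
clock: 2.6
tool_pos: [0.6427, 0.1339, 0.1451]
eef_rot: [-0.081, 0.997, 0.002, 0.001]
contact_force: [0.5, 3.8, 2.2]
opening: 0.277
finger_force: 15.0
```

Run:
```python
from h import *
s=monitor.get_state();p=np.load('p.npy')
print(s['tool_pos'],s['opening'],s['finger_force'])
T0=world(p,ballpos(0))[0]
for a in np.arange(.2,1.65,.15):
    print(round(a,2),tool(world(p,ballpos(a))[0]-T0).round(4))
print(tool(world(p,ballpos(1.53))[0]-T0).round(4))
```

```text
[0.6426572  0.13392791 0.14510956] 0.2770420642533091 14.991647489368916
0.2 [ 0.0075  0.     -0.0118]
0.35 [ 0.0146  0.0001 -0.0195]
0.5 [ 0.0228  0.0001 -0.0261]
0.65 [ 0.0318  0.0001 -0.0314]
0.8 [ 0.0416  0.0002 -0.0353]
0.95 [ 0.0518  0.0002 -0.0376]
1.1 [ 0.0623  0.0002 -0.0384]
1.25 [ 0.0727  0.0002 -0.0377]
1.4 [ 0.083   0.0002 -0.0354]
1.55 [ 0.0927  0.0002 -0.0316]
[ 0.0915  0.0002 -0.0322]
```

Gripped: the 24 mm opening matches the ball. Now I'll follow the arc.

In the tool's units: 0.0518 m is 0.0863, 0.0416 m is 0.0693.

{"name": "hand_motion", "arguments": {"rows": [[[0.2,0.006,0,-0.0107,0,0,0],[0.2,0.0125,0,-0.0197,0,0,0],[0.2,0.0243,0,-0.0325,0,0,0],[0.2,0.0312,0,-0.0383,0,0,0],[0.2,0.038,0,-0.0435,0,0,0],[0.2,0.0455,0,-0.0482,0,0,0],[0.2,0.053,0,-0.0523,0,0,0],[0.2,0.0693,0,-0.0588,0,0,0],[0.2,0.0863,0,-0.0627,0,0,0],[0.2,0.0863,0,-0.0627,0,0,0]]], "grip_force": 20}}

```text
clock: 3.6
tool_pos: [0.5887, 0.1248, 0.1813]
eef_rot: [-0.081, 0.997, 0.001, -0.001]
contact_force: [-2.0, 6.3, -0.5]
opening: 0.273
finger_force: 19.9
```

In the tool's units: 0.042 m is 0.07, 0.0397 m is 0.0662.

{"name": "hand_motion", "arguments": {"rows": [[[0.2,0.0175,0,-0.0013,0,0,0],[0.2,0.0262,0,-0.001,0,0,0],[0.2,0.0348,0,-0.0002,0,0,0],[0.2,0.0433,0,0.0017,0,0,0],[0.2,0.052,0,0.0037,0,0,0],[0.2,0.0592,0,0.0062,0,0,0],[0.2,0.0662,0,0.009,0,0,0],[0.2,0.07,0,0.0108,0,0,0],[0.2,0.07,0,0.0108,0,0,0],[0.2,0.07,0,0.0108,0,0,0]]]}}

```text
clock: 4.6
tool_pos: [0.5525, 0.1191, 0.1753]
eef_rot: [-0.08, 0.997, 0.002, 0.004]
contact_force: [5.7, 6.5, -5.3]
opening: 0.272
finger_force: 20.2
```

Run:
```python
from h import *
s=monitor.get_state();p=np.load('p.npy')
g=s['tool_pos']+[0,0,.0187]; v=g-world(p,[.078,.095,.131])[0]; ux=np.array([np.cos(p[2]),np.sin(p[2]),0])
print(s['contact_force'],1.1-np.arctan2(v@ux,v[2]),np.hypot(v@ux,v[2]))
```

```text
[ 5.73404712  6.54698254 -5.27509283] 1.504751621339295 0.0685109377652768
```

In the tool's units: 0.006 m is 0.01, 0.003 m is 0.005.

{"name": "hand_motion", "arguments": {"rows": [[[0.2,0.005,0.0033,0.0017,0,0,0],[0.2,0.01,0.0033,0.005,0,0,0],[0.2,0.01,0.0033,0.005,0,0,0],[0.2,0.01,0.0033,0.005,0,0,0]]]}}

```text
clock: 5.0
tool_pos: [0.5518, 0.1191, 0.1747]
eef_rot: [-0.079, 0.997, 0.002, 0.009]
contact_force: [14.1, 2.8, 2.6]
opening: 0.274
finger_force: 19.8
```

Run:
```python
from h import *
s=monitor.get_state();p=np.load('p.npy')
g=s['tool_pos']+[0,0,.0187]; v=g-world(p,[.078,.095,.131])[0]; ux=np.array([np.cos(p[2]),np.sin(p[2]),0])
print(1.1-np.arctan2(v@ux,v[2]))
im=snapshot('wrist')[:,:,::-1]; im2=snapshot('side')[60:290,80:320,::-1]
cv2.imwrite('pics/c1.png',np.hstack([cv2.resize(im,(400,300)),cv2.resize(im2,(400,300))]))
```

```text
1.5174088195387616
```

View pics/c1.png

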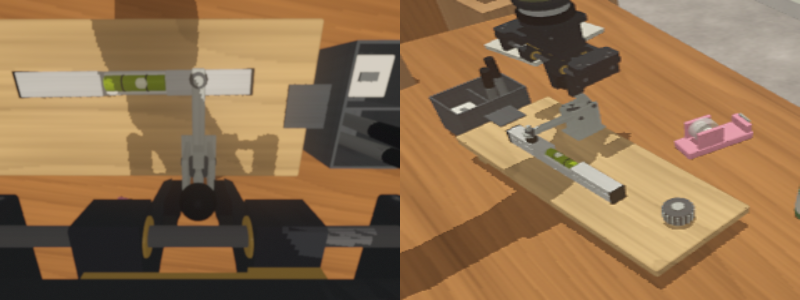

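The clamp is closed: the handle stops against 14 N at about 1.52 rad, and the pad is on the level near (198,80) in the left panel. I'll release, rise and go to the knob, turning the tool so that the wrist camera faces the vial.

In the tool's units: -0.085 m is -0.1417, -0.05 m is -0.0833.

{"name": "hand_motion", "arguments": {"rows": [[[0.2,-0.0083,-0.0017,-0.0033,0,0,0],[0.6,-0.0083,-0.0017,-0.0033,0,0,0],[0.6,-0.0083,-0.0017,-0.0033,0,0,0],[0.6,-0.0083,-0.0017,-0.0033,0,0,0],[0.6,-0.0083,-0.0017,-0.0333,0,0,0],[0.6,-0.0083,-0.0017,-0.0833,0,0,0],[0.9,-0.0083,-0.0017,-0.1417,0,0,0],[0.9,-0.0083,-0.0017,-0.1417,0,0,0]]]}}

```text
clock: 5.9
tool_pos: [0.5502, 0.1179, 0.2608]
eef_rot: [-0.08, 0.997, 0.0, 0.004]
contact_force: [1.3, 1.2, 0.7]
opening: 0.757
finger_force: 0.0
```

Run:
```python
from h import *
s=monitor.get_state();p=np.load('p.npy')
print(s['q'],tool(world(p,[0,-.175,.096])[0]-[0,0,.0187]-s['tool_pos']),R.from_quat(s['eef_rot']).as_matrix().round(3).tolist())
```

```text
[-0.0453889   0.59550381 -0.41164131  1.73073849  0.29976591  0.87034203
  1.14298153] [ 0.04971281 -0.27107845  0.18304531] [[-0.987, -0.159, 0.007], [-0.159, 0.987, 0.001], [-0.007, 0.0, -1.0]]
```

In the tool's units: -0.271 m is -0.4517, -0.15 m is -0.25, 0.75 rad is 0.1194.

{"name": "hand_motion", "arguments": {"rows": [[[0.9,0.0167,-0.0833,0,0,0,0.0239],[0.9,0.0333,-0.1667,0,0,0,0.0477],[0.9,0.05,-0.25,0.0333,0,0,0.0716],[0.9,0.0667,-0.3333,0.0833,0,0,0.0955],[0.9,0.0833,-0.4167,0.1167,0,0,0.1194],[0.9,0.0833,-0.4517,0.15,0,0,0.1194],[0.9,0.0833,-0.4517,0.15,0,0,0.1194],[0.9,0.0833,-0.4517,0.15,0,0,0.1194]]]}}

```text
clock: 6.7
tool_pos: [0.5404, -0.1589, 0.1654]
eef_rot: [0.292, 0.956, -0.0, -0.002]
contact_force: [-0.2, 0.6, 0.1]
opening: 0.901
finger_force: 0.0
```

Run:
```python
from h import *
s=monitor.get_state();p=np.load('p.npy')
K=world(p,[[0,-.175,.107],[0,-.175,.082]]);c=camera_params('wrist')
im=snapshot('wrist')[:,:,::-1].copy()
print(proj(c,K),s['q'][6],tool(world(p,[0,-.175,.096])[0]-[0,0,.0187]-s['tool_pos']))
cv2.imwrite('pics/k1.png',im)
```

```text
[[258.02869596 213.02084938]
 [257.59519161 202.61503626]] 0.9815885324092529 [-0.0034866   0.00408156  0.08806247]
```

View pics/k1.png

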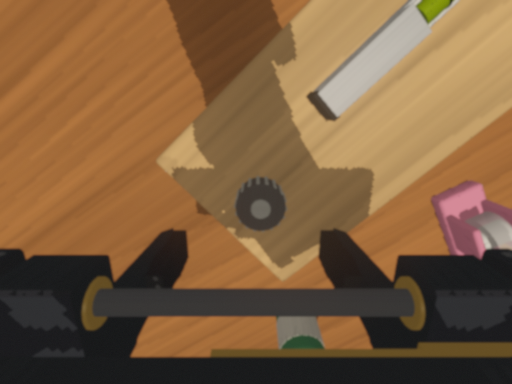

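The wrist view shows the knob's top centre at (261,207), against a prediction of (258,213). I'll triangulate it from all three views before descending.

Run:
```python
from h import *
p=np.load('p.npy');C={n:camera_params(n) for n in('top','side','wrist')}
o={'top':(259.6,235.4),'side':(247,217),'wrist':(261,207.5)}
w={'top':1,'side':1,'wrist':.7}
f=lambda X:np.concatenate([(proj(C[n],X)[0]-o[n])*w[n] for n in o])
X=least_squares(f,world(p,[0,-.175,.107])[0]).x;print(X,f(X).round(1))
s=monitor.get_state();print(tool(X-[0,0,.011+.0187]-s['tool_pos']))
```

```text
[ 0.54634938 -0.15298404  0.1014106 ] [-1.2 -0.4 -0.6  0.5 -0.4  0.6]
[-0.00194284  0.00625149  0.09453502]
```

The knob's top is at z = 0.101, about 6 mm low, which fits the foot end being low. Next I'll descend and grip.

In the tool's units: 0.091 m is 0.1517, 0.075 m is 0.125.

{"name": "hand_motion", "arguments": {"rows": [[[0.9,-0.0033,0.0083,0.0667,0,0,0],[0.9,-0.0033,0.0083,0.125,0,0,0],[0.9,-0.0033,0.0083,0.1517,0,0,0],[0.9,-0.0033,0.0083,0.1517,0,0,0],[0.3,-0.0033,0.0083,0.1517,0,0,0],[0.3,-0.0033,0.0083,0.1517,0,0,0],[0.3,-0.0033,0.0083,0.1517,0,0,0],[0.3,-0.0033,0.0083,0.1517,0,0,0],[0.3,-0.0033,0.0083,0.1517,0,0,0]]], "grip_force": 30}}

```text
clock: 7.65
tool_pos: [0.5464, -0.1556, 0.0764]
eef_rot: [0.291, 0.957, -0.0, 0.0]
contact_force: [-2.6, -5.2, 4.7]
opening: 0.467
finger_force: 15.5
```

Run:
```python
from h import *
for n in('wrist','top','side'):cv2.imwrite(f'pics/g_{n}.png',snapshot(n)[:,:,::-1])
a=cv2.imread('pics/g_wrist.png');b=cv2.imread('pics/g_top.png')[190:310,60:300]
cv2.imwrite('pics/g.png',np.hstack([cv2.resize(a,(400,300)),cv2.resize(b,(400,300))]))
```

```text
(no output)
```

View pics/g.png

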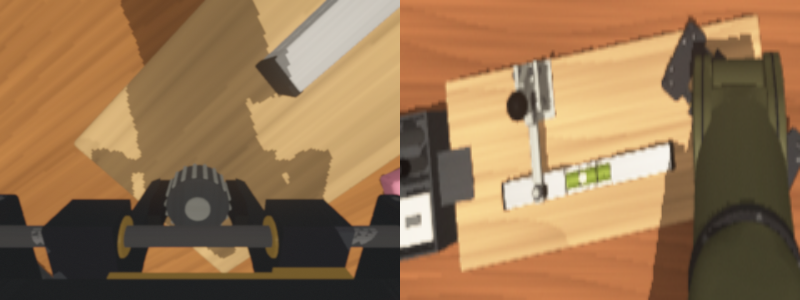

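The knob is held (41 mm opening), and the top camera sees the vial with its bubble left of centre, at about (583,178) in the right panel. I'll turn clockwise by 0.5 rad, wait and measure.

In the tool's units: -0.003 m is -0.005, -0.002 m is -0.0033, 0.5 rad is 0.0796.

{"name": "hand_motion", "arguments": {"rows": [[[0.3,0,0,-0.0017,0,0,0.0159],[0.3,0,0,-0.0017,0,0,0.0318],[0.3,0,0,-0.0033,0,0,0.0477],[0.3,0,0,-0.0033,0,0,0.0637],[0.3,0,0,-0.005,0,0,0.0796],[0.3,0,0,-0.005,0,0,0.0796],[0.3,0,0,-0.005,0,0,0.0796],[0.3,0,0,-0.005,0,0,0.0796]]], "grip_force": 40}}

```text
clock: 8.6
tool_pos: [0.5455, -0.1562, 0.0788]
eef_rot: [0.518, 0.855, -0.001, -0.0]
contact_force: [-2.8, -5.4, 3.0]
opening: 0.467
finger_force: 40.0
```

{"name": "hand_motion", "arguments": {"rows": [[[0.3,0,0,0,0,0,0],[0.3,0,0,0,0,0,0],[0.3,0,0,0,0,0,0],[0.3,0,0,0,0,0,0],[0.3,0,0,0,0,0,0],[0.3,0,0,0,0,0,0],[0.3,0,0,0,0,0,0],[0.3,0,0,0,0,0,0]]]}}

```text
clock: 9.4
tool_pos: [0.5456, -0.1562, 0.0788]
eef_rot: [0.518, 0.855, -0.001, -0.0]
contact_force: [-2.6, -4.9, 2.2]
opening: 0.465
finger_force: 40.0
```

Run:
```python
from h import *
for n in('wrist','top','side'):cv2.imwrite(f'pics/h_{n}.png',snapshot(n)[:,:,::-1])
def crop(f,x,y,w,h):return cv2.resize(cv2.imread(f)[y:y+h,x:x+w],(400,200),interpolation=cv2.INTER_CUBIC)
a=np.vstack([np.hstack([crop(f'pics/{k}_top.png',150,248,48,24),crop(f'pics/{k}_side.png',155,165,48,24)]) for k in'gh'])
w=cv2.resize(cv2.imread('pics/h_wrist.png'),(266,200))
cv2.imwrite('pics/h.png',np.vstack([a,np.hstack([w,np.zeros((200,534,3),np.uint8)])]))
```

```text
(no output)
```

View pics/h.png

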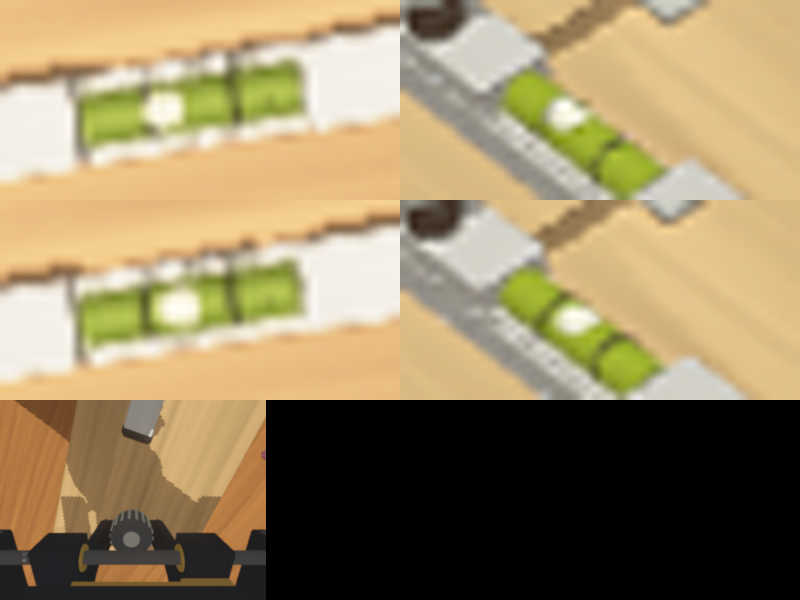

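The vial is clear in both views. In the top crop the rings are at x = 147 and 234, and the bubble has moved from 163 to 180 with centre at 190, leaving about 2.9 mm or 0.29 rad. I'll turn that much and measure numerically.

In the tool's units: -0.002 m is -0.0033, -0.001 m is -0.0017, 0.29 rad is 0.0462.

{"name": "hand_motion", "arguments": {"rows": [[[0.3,0,0,-0.0017,0,0,0.0159],[0.3,0,0,-0.0017,0,0,0.0318],[0.3,0,0,-0.0033,0,0,0.0462],[0.3,0,0,-0.0033,0,0,0.0462],[0.3,0,0,-0.0033,0,0,0.0462],[0.3,0,0,-0.0033,0,0,0.0462],[0.3,0,0,-0.0033,0,0,0.0462],[0.3,0,0,-0.0033,0,0,0.0462],[0.3,0,0,-0.0033,0,0,0.0462],[0.3,0,0,-0.0033,0,0,0.0462]]]}}

```text
clock: 10.55
tool_pos: [0.545, -0.1563, 0.0802]
eef_rot: [0.636, 0.771, -0.001, -0.001]
contact_force: [-2.4, -4.4, -0.8]
opening: 0.466
finger_force: 40.0
```

{"name": "hand_motion", "arguments": {"rows": [[[0.3,0,0,0,0,0,0],[0.3,0,0,0,0,0,0],[0.3,0,0,0,0,0,0],[0.3,0,0,0,0,0,0],[0.3,0,0,0,0,0,0],[0.3,0,0,0,0,0,0]]]}}

```text
clock: 11.15
tool_pos: [0.545, -0.1563, 0.0802]
eef_rot: [0.636, 0.771, -0.001, -0.001]
contact_force: [-2.6, -6.6, -0.9]
opening: 0.467
finger_force: 40.0
```

Create bub.py:
```python
from h import *
import sys
def strip(im,c,ang,L=34,W=8,k=10):
    ca,sa=np.cos(ang)/k,np.sin(ang)/k
    M=np.array([[ca,-sa,c[0]-ca*L*k/2+sa*W*k/2],[sa,ca,c[1]-sa*L*k/2-ca*W*k/2]])
    return cv2.warpAffine(im,M,(L*k,W*k),flags=cv2.INTER_CUBIC|cv2.WARP_INVERSE_MAP)
def meas(im,c,ang,W=3,half=(3,9)):
    s=strip(im.astype(np.float32),c,ang,W=W,k=10);b=s[:,:,0].mean(0);g=s[:,:,1].mean(0);x=(np.arange(len(g))+.5)/10-17
    m=np.abs(x)<9;wt=np.where(m,np.clip(b-90,0,None),0);bub=(x*wt).sum()/wt.sum()
    ring=[]
    for lo,hi in((-half[1],-half[0]),(half[0],half[1])):
        k=(x>lo)&(x<hi);d=np.clip(np.median(g[np.abs(x)<10])-10-g[k],0,None)**2;ring.append((x[k]*d).sum()/max(d.sum(),1e-9))
    return bub,ring,12*(2*bub-sum(ring))/(ring[1]-ring[0])
if __name__=='__main__':
    t=sys.argv[1]
    for n in('top','side'):cv2.imwrite(f'pics/{t}_{n}.png',snapshot(n)[:,:,::-1])
    for k in ('g','h',t):
        print(k,[(n,meas(cv2.imread(f'pics/{k}_{n}.png'),c,a)) for n,c,a in(('top',(172.9,260.6),-.136),('side',(176.2,180.7),.62))])
    def crop(f,x,y):return cv2.resize(cv2.imread(f)[y:y+24,x:x+48],(400,200),interpolation=cv2.INTER_CUBIC)
    v=[cv2.resize(strip(cv2.imread(f'pics/{t}_{n}.png'),c,a,k=11),(400,100)) for n,c,a in(('top',(172.9,260.6),-.136),('side',(176.2,180.7),.62))]
    cv2.imwrite(f'pics/{t}.png',np.vstack([np.hstack([crop(f'pics/{t}_top.png',150,248),crop(f'pics/{t}_side.png',155,165)]),np.hstack(v)]))
```

```bash
python3 bub.py i
```

```text
g [('top', (np.float64(-3.662113546881436), [np.float64(0.0), np.float64(4.953722057999158)], np.float64(-29.742361015840707))), ('side', (np.float64(-3.0597498821083158), [np.float64(0.0), np.float64(3.6183669197454766)], np.float64(-32.2947901081754)))]
h [('top', (np.float64(-1.7715702207075104), [np.float64(-5.944828661297724), np.float64(4.641710763995804)], np.float64(-2.5390988924231874))), ('side', (np.float64(-1.8271467080740922), [np.float64(-4.7820447943689635), np.float64(3.371287584556198)], np.float64(-3.302016062244008)))]
i [('top', (np.float64(-0.6295781110309945), [np.float64(-5.959747751986391), np.float64(4.369443702798134)], np.float64(0.3847129703142974))), ('side', (np.float64(-1.0349077634470814), [np.float64(-5.091687614537934), np.float64(3.256945834207877)], np.float64(-0.33788583198523875)))]
```

View pics/i.png

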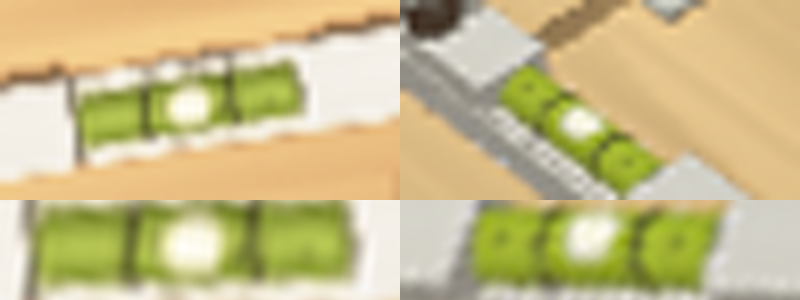

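Both views now show the bubble centred: rings at 132 and 257 with the bubble at 193 in the top strip, 540 and 638 with it at 590 in the side strip. The two measurements are +0.4 and −0.3 mm. I'll hold, confirm it is at rest, and check the clamp.

{"name": "hand_motion", "arguments": {"rows": [[[0.3,0,0,0,0,0,0],[0.3,0,0,0,0,0,0],[0.3,0,0,0,0,0,0],[0.3,0,0,0,0,0,0],[0.3,0,0,0,0,0,0],[0.3,0,0,0,0,0,0],[0.3,0,0,0,0,0,0],[0.3,0,0,0,0,0,0],[0.3,0,0,0,0,0,0],[0.3,0,0,0,0,0,0]]]}}

```text
clock: 12.25
tool_pos: [0.545, -0.1563, 0.0802]
eef_rot: [0.636, 0.771, -0.001, -0.001]
contact_force: [-2.4, -5.1, -1.4]
opening: 0.466
finger_force: 40.0
```

```bash
python3 bub.py j | tail -1
python3 -c "
import cv2,numpy as np
a=cv2.imread('pics/j_top.png')[170:310,20:300];b=cv2.imread('pics/j_side.png')[60:290,80:350]
cv2.imwrite('pics/fin.png',np.hstack([cv2.resize(a,(450,225)),cv2.resize(b,(264,225))]))"
```

```text
j [('top', (np.float64(-0.6338804522883841), [np.float64(-5.9598106071138055), np.float64(4.374534352111204)], np.float64(0.368691409096889))), ('side', (np.float64(-1.0370846446689972), [np.float64(-5.087505148433831), np.float64(3.2559182603955734)], np.float64(-0.34889621117829156)))]
```

View pics/fin.png

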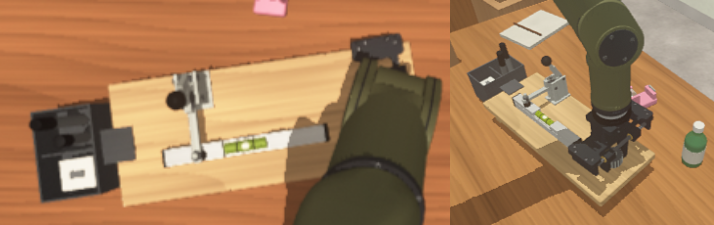

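The clamp handle is over, with its ball at (175,100) and the pad on the level at (198,155). The bubble is centred and at rest, the knob is still gripped, and nothing else has moved, so I'm handing in.

```bash
python3 -c "
from plant import r, monitor, snapshot, camera_params, finish_job
print(finish_job())"
```

```text
the job is handed in; nothing more can be done
None
```

The job is handed in: the clamp is closed to its stop with its pad on the level, the bubble is at rest within about 0.4 mm of centre, and the knob is still gripped, at 12.3 s of the 51 s allowed.

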